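# Lift the drilling template off its jig pins

### The job

The drawer-front sample in the yellow jig has been drilled. Lift the yellow drilling template straight up off its two locating pins, keeping it level so that it does not jam, and lay it gently, right side up, in the middle of the black rubber mat with its long side along the mat's long side. Leave the blue template seated on its own jig.

Things in the scene. Friction and masses are not known exactly. Their poses are not given: they have to be found in the camera images.
- yellow_template: Yellow rigid drilling template, loose, 0.2 to 0.42 kg: a flat plate 150 (x) x 90 (y) x 10 (z) mm with four brass bushings, and a black upright grip block on its middle, 60 mm long along x, 20 mm thick along y, rising 45 mm above the plate (its top is 55 mm above the plate's underside). Two 12 mm through holes, 60 mm either side of the middle along x, sit over the jig's pins. Origin: centre of the plate's underside, z up.
- yellow_jig: Jig fixed to the bench: wooden base 200 (x) x 120 (y) x 18 mm with yellow end strips, carrying a pale wooden sample board on which the yellow template rests (its underside 30 mm above the bench, its axes those of the jig). Two upright steel pins, 10 mm thick, stand 60 mm either side of the middle along x; their tips are 72 mm above the bench, so the template must rise 42 mm to clear them. Origin: centre of the base's underside, on the bench.
- mat: Black rubber mat, 200 (x) x 150 (y) x 4 mm, fixed flat on the bench, where the template is to lie. Origin: centre of its underside, on the bench, z up.
- blue_template: Blue drilling template of the same shape and size, seated in the same way on a similar jig with blue end strips and a dark sample board; it is to be left alone. Origin: centre of the plate's underside.
Things that resemble listed ones, but are neither listed nor needed, are in the scene too. Several things have the shape of the mat; the one meant has the colours described above.

How it is judged (in metres and radians):
On the way:
1. the yellow template has been lifted clear of the pin tips, kept level, while above its jig (within 40 mm sideways) (z of yellow_template in the frame of yellow_jig above 0.073 m and horizontal distance between yellow_template and yellow_jig below 0.04 m and angle between yellow_template's own z axis and vertical below 0.2 rad), for 0.05 s.
At the end, for the whole second after the job is handed in: The yellow template lies at rest flat on the mat, right side up, its middle within 25 mm of the mat's middle, its long side within 15 degrees of the mat's (either way round); the blue template is still seated on its jig, within 12 mm of where it was (horizontal distance between yellow_template and mat below 0.025 m and angle between the x axis of yellow_template and the x axis of mat, either way round below 0.26 rad and angle between yellow_template's own z axis and vertical below 0.1 rad and z of yellow_template in the frame of mat below 0.01 m and linear speed of yellow_template below 0.02 m/s and distance of blue_template from where it was at the start of the episode below 0.012 m); the robot touches nothing.
It fails at once if the yellow template is tipped more than 17 degrees (angle between yellow_template's own z axis and vertical above 0.3 rad).
It fails at once if the yellow template is dropped on the mat (faster than 0.6 m/s within 30 mm of it) (horizontal distance between yellow_template and mat below 0.1 m and z of yellow_template in the frame of mat below 0.034 m and linear speed of yellow_template above 0.6 m/s).
It fails at once if the blue template is pulled or knocked out of its seat (distance of blue_template from where it was at the start of the episode above 0.012 m).
It also fails if it takes over 51 s, if anything falls off the work surface, if the arm or the gripper's body presses on something with over 40 N, if the wrist force passes 120 N, or if a joint passes its speed limit or range.

### The arm

A 6-joint arm with a two-finger parallel gripper is mounted at the origin on the work surface. World frame = base frame: x ahead of the robot, y to its left, z up, the work surface at z = 0. Lengths are in m, angles in degrees, forces in N, time in s.
With the tool pointing down it reaches from about 0.35 to 0.875 m from the base axis. Payload 4.2 kg.
Tool frame: the origin (TCP) lies midway between the tips of the shut fingers; the grasp point (between the pads) lies 19 mm behind it; z points along the fingers, y is the line along which they close (so a half turn about z gives the same grasp; the last joint's range is limited). The gripper opens to 87 mm and grips with 3 to 60 N. Pads are 19 mm wide; open, the fingers measure 117 mm over their backs; the gripper's body (75 mm by 190 mm) begins 51 mm behind the grasp point.
Start: joints at [84.66, 22.042, 0.453, 0, -68.411, -14.817], TCP at [0.215, 0.587, 0.223] pointing down, gripper open.
Joint ranges: [-179.83, 179.83], [-69.29, 118.12], [-61.27, 80.66], [-181.25, 117.63], [-171.15, -9.14], [-177.46, 177.46]. Speed limits (degrees/s): [159.86, 159.86, 180, 180, 180, 180].

### API

Orientations are given as a 3x3 rotation matrix whose columns are the frame's x, y, z axes.
In Python, from station import r, cams gives the robot as it stands.
- The arm moves only by the tool play_rows, never from a script. Its argument "commands" is text: rows parted by semicolons, each of 6 numbers parted by spaces: the shift along the world's x, y, z normalised to -1 to 1, where 1 is 30 mm, then the turn, a rotation vector about the world's x, y, z normalised to -1 to 1, where 1 is 0.15 rad. A call has 1 to 20 rows; each row shifts and turns the commanded pose from where the row before left it; what a row does not reach is not made up. A row lasts 1/10 s, in which the tool goes at most 50 mm and 8.59 degrees, less where a joint would pass 70% of its speed; a pose out of reach is approached as far as the arm can. A call with a number of a shift or a turn outside -1 to 1 is refused whole. A call with a gripper value outside its range is refused whole. "grip" is the finger opening in mm, from 0 to 87, set as the call begins (left out, the last holds). The fingers move at their own pace and stop on an object; the grip force is fixed at half the most. Time passes only in rows, so rows that do not move let the fingers close. It gives the time, the measured TCP pose, the force, the opening and the grip force at its end, in the units of the state.
- r.sense(): the state, without advancing time (a new reading comes with each control period).
- cams.capture(name): name is "scene" or "top"; returns (picture, depth): 384x512x3 uint8, blue, green, red; 384x512 float32, m along the optical axis (not along the pixel's ray), 0 where there is no reading.
- cams.camera_info(name): a dict with "mtx" (3x3 intrinsics, pixels), "R" (3x3) and "t" (3): a world point X has camera coordinates R X + t. Camera axes: x right, y down, z forward; pixel columns grow to the right and rows downward; lengths in m; the calibration is good to about 2 mm. A picture is of the moment at which its call begins. camera_info takes no time and is no camera call.
- r.finish_job(): hands the job in; it is judged then, once.
The state is a dict: "time_s": time; "joints": joint angles; "joint_velocities": joint speeds; "effort": joint torques, N m; "tcp_pos": TCP position; "ee_rot": TCP orientation; "wrist_force": force on the tool from outside, world axes, zero at the start; "moment": the same for the moment, N m; "gripper_width": opening from 0.0 (shut) to 1.0 (fully open); "gripper_force": force on a finger pad.
Only numpy, scipy, OpenCV 4.12 (cv2) and the standard library are available. Lean on these libraries where they do the work, as an engineer would, in place of code of your own. Each camera call takes 0.05 s, during which the arm holds its last target. There are 200 camera calls.

## Working session

There is one attempt and no reset: what is moved stays moved. The work goes in short steps, Python scripts to look and compute and a tool call to move; the robot and the scene stay as the last step left them, time stands still between calls to the robot, and variables do not carry over. Pictures are saved under pics/ and viewed, at most 10 in all, crops included, and the job is handed in when it is done.

Besides the shell and the picture viewer there is one more tool, called after "Request:" as name(argument=value, ...) on one line, values as JSON. play_rows: Moves the arm, as the interface text tells. Scaled input: -1 to 1 covers 30 mm each way for a shift and 0.15 rad each way for a turn. Its arguments: {"type":"object","properties":{"commands":{"type":"string"},"grip":{"type":"number"}},"required":["commands"]}

```bash
mkdir -p pics
python3 - <<'E'
from station import r,cams
import cv2,numpy as np
for n in("scene","top"):
    p,d=cams.capture(n); cv2.imwrite(f"pics/{n}0.png",p); np.save(f"pics/{n}0.npy",d)
    i=cams.camera_info(n); print(n,i)
s=r.sense(); print(s["time_s"],s["tcp_pos"],s["ee_rot"])
E
```

```text
scene {'mtx': array([[351.52201387,   0.        , 252.49442136],
       [  0.        , 351.52201387, 198.00644527],
       [  0.        ,   0.        ,   1.        ]]), 'R': array([[ 0.21970969,  0.9755289 , -0.00842656],
       [ 0.84897702, -0.19544839, -0.49095615],
       [-0.48058888,  0.10071387, -0.87114353]]), 't': array([-0.09236377, -0.32249581,  1.16229817])}
top {'mtx': array([[477.89535593,   0.        , 259.52151033],
       [  0.        , 477.89535593, 192.43587265],
       [  0.        ,   0.        ,   1.        ]]), 'R': array([[-0.01054876, -0.99992985, -0.00538762],
       [-0.98385896,  0.01134144, -0.17858588],
       [ 0.17863446,  0.00341679, -0.98390958]]), 't': array([0.01786169, 0.38339772, 1.02715639])}
0.1 [0.21516054 0.58621055 0.22155602] [[ 9.38712215e-01 -3.44701380e-01 -5.79682743e-04]
 [-3.44701847e-01 -9.38710244e-01 -1.92734865e-03]
 [ 1.20205612e-04  2.00904343e-03 -9.99997975e-01]]
```

View pics/top0.png

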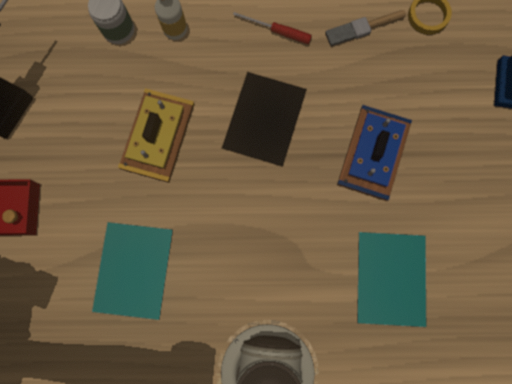

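View pics/scene0.png

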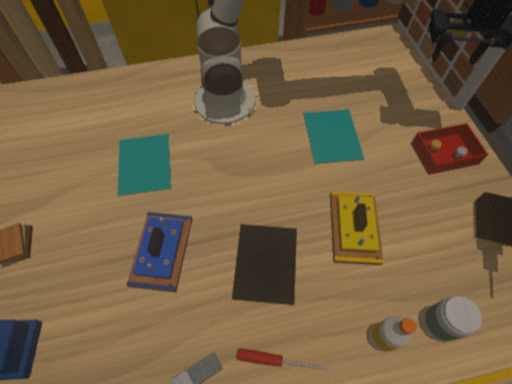

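Top view: the yellow template is at about (157,133) and the black mat at (265,118). Possible confusions are the blue template (377,150), the two teal mats (133,270) and (392,280), and the dark box at the left edge (10,105). The scene view agrees: yellow is at (358,222) and the mat at (266,263). I choose yellow and the black mat.

```bash
cat > h.py <<'E'
import cv2,numpy as np
from station import r,cams
def ray(n,uv,z):
    i=cams.camera_info(n); R,t=i["R"],i["t"]; C=-R.T@t
    d=(R.T@np.linalg.inv(i["mtx"])@np.c_[uv,np.ones(len(uv))].T).T
    return C+d*((z-C[2])/d[:,2])[:,None]
def rect(n,mask,z):
    "min-area rectangle in world of the largest blob: centre, sizes, long-axis angle"
    c=max(cv2.findContours(mask,0,1)[0],key=cv2.contourArea)
    u=c[:,0].mean(0)
    P=ray(n,c[:,0].astype(float),z)[:,:2]
    m=cv2.boxPoints(cv2.minAreaRect((P*1000).astype(np.float32)))
    e=[m[1]-m[0],m[2]-m[1]]; L=max(e,key=np.linalg.norm)
    return u.round(),m.mean(0).round(1),sorted(round(float(np.linalg.norm(x))) for x in e),round(float(np.degrees(np.arctan2(L[1],L[0]))%180),1)
def roi(mask,x0,x1,y0,y1):
    o=np.zeros_like(mask); o[y0:y1,x0:x1]=mask[y0:y1,x0:x1]; return o
E
python3 - <<'E'
from h import *
R={"top":((115,200,85,185),(215,315,65,172)),"scene":((325,390,185,270),(225,305,215,310))}
for n in R:
    p=cv2.imread(f"pics/{n}0.png"); h=cv2.cvtColor(p,cv2.COLOR_BGR2HSV)
    dark=cv2.inRange(h,(0,0,0),(180,255,60))
    yel=cv2.inRange(h,(22,150,90),(35,255,255))
    yr,mr=R[n]
    print(n,"mat",rect(n,roi(dark,*mr),.004))
    print("yel",rect(n,cv2.morphologyEx(roi(yel,*yr),cv2.MORPH_OPEN,np.ones((5,5))),.04))
    print("block@.0625",rect(n,roi(dark,*yr),.0625),"@.085",rect(n,roi(dark,*yr),.085))
p=cv2.imread("pics/top0.png")[80:190,110:210]; q=cv2.imread("pics/scene0.png")[180:275,310:400]
cv2.imwrite("pics/crop.png",np.hstack([cv2.resize(p,(400,440),interpolation=2),cv2.resize(q,(400,440),interpolation=2)]))
E
```

```text
top mat (array([264., 119.]), array([566.9,   0.7], dtype=float32), [147, 197], 162.0)
yel (array([154., 132.]), array([526.4, 251.1], dtype=float32), [90, 149], 163.3)
block@.0625 (array([152., 127.]), array([528.1, 251.3], dtype=float32), [30, 65], 164.8) @.085 (array([152., 127.]), array([520.7, 245.9], dtype=float32), [29, 64], 164.8)
scene mat (array([265., 265.]), array([571.2,  -0.6], dtype=float32), [145, 194], 162.0)
yel (array([356., 226.]), array([530.4, 249.5], dtype=float32), [91, 154], 163.8)
block@.0625 (array([360., 217.]), array([530.2, 250.7], dtype=float32), [27, 71], 163.4) @.085 (array([360., 217.]), array([539.4, 241. ], dtype=float32), [26, 69], 163.4)
```

View pics/crop.png

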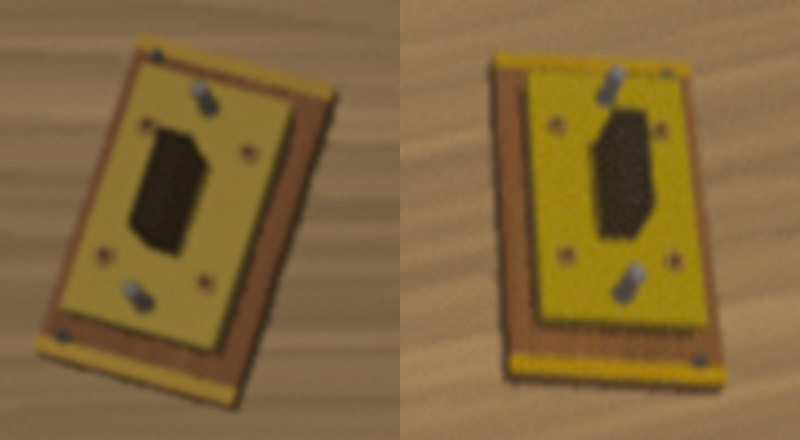

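The crop confirms the yellow template on the yellow-strip jig. The black grip block is in the middle at about (152,127) top, with the pins either side. The sizes match: 90×149 against 90×150, and the mat 147×197 against 150×200. Template at (0.528, 0.250) at 163.6°, mat at (0.569, 0.000) at 162°. Next I go above the block.

Request:
play_rows(commands="0.43 -0.46 0 0 0 0.11; 0.87 -0.93 0 0 0 0.11; 0.87 -0.93 0 0 0 0.11; 0.87 -0.93 0 0 0 0.11; 0.87 -0.93 0 0 0 0; 0.87 -0.93 0 0 0 0; 0.87 -0.93 0 0 0 0; 0.87 -0.93 0 0 0 0; 0.87 -0.93 0 0 0 0; 0.87 -0.93 0 0 0 0; 0.87 -0.93 0 0 0 0; 0.87 -0.93 -0.5 0 0 0; 0.44 -0.47 -0.5 0 0 0; 0 0 -0.5 0 0 0; 0 0 -0.5 0 0 0; 0 0 0 0 0 0; 0 0 0 0 0 0", grip=87)

```text
time_s: 1.8
tcp_pos: [0.5286, 0.2518, 0.1625]
ee_rot: [[0.959, -0.282, -0.0], [-0.282, -0.959, -0.001], [-0.0, 0.001, -1.0]]
wrist_force: [-0.0, 0.3, -0.3]
gripper_width: 0.997
gripper_force: 0.0
```

Run:
```python
from h import *
for n in("scene","top"):
    p,d=cams.capture(n); cv2.imwrite(f"pics/{n}1.png",p)
    globals()[n]=p
s=r.sense();print(s["time_s"],s["tcp_pos"],np.degrees(np.arctan2(s["ee_rot"][1][1],s["ee_rot"][0][1])),s["wrist_force"])
cv2.imwrite("pics/c1.png",np.hstack([cv2.resize(top[70:190,100:220],(400,400)),cv2.resize(scene[160:280,300:420],(400,400))]))
```

```text
1.9 [0.52894789 0.25239648 0.16348495] -106.34566110207992 [0.44315523 0.81802002 0.34528505]
```

View pics/c1.png

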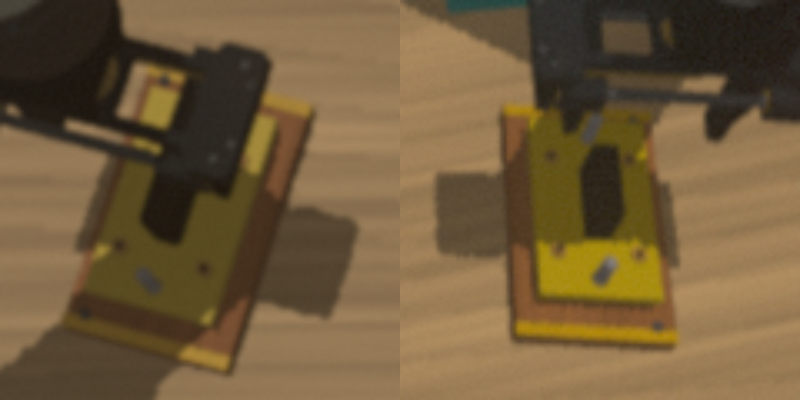

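The gripper is above the block, in line with it (-106.3°) and within 2 mm. Descend and close.

Request:
play_rows(commands="0 -0.06 -0.5 0 0 0; 0 0 -0.6 0 0 0; 0 0 -0.6 0 0 0; 0 0 -0.6 0 0 0; 0 0 -0.6 0 0 0; 0 0 -0.5 0 0 0; 0 0 -0.35 0 0 0; 0 0 0 0 0 0; 0 0 0 0 0 0")

```text
time_s: 2.8
tcp_pos: [0.529, 0.2506, 0.0508]
ee_rot: [[0.96, -0.281, 0.001], [-0.281, -0.96, 0.001], [0.001, -0.001, -1.0]]
wrist_force: [-0.1, -0.3, -0.3]
gripper_width: 0.996
gripper_force: 0.0
```

Request:
play_rows(commands="0 0 0 0 0 0; 0 0 0 0 0 0; 0 0 0 0 0 0; 0 0 0 0 0 0; 0 0 0 0 0 0; 0 0 0 0 0 0; 0 0 0 0 0 0; 0 0 0 0 0 0; 0 0 0 0 0 0; 0 0 0 0 0 0", grip=0)

```text
time_s: 3.8
tcp_pos: [0.5289, 0.2506, 0.0501]
ee_rot: [[0.959, -0.282, 0.001], [-0.282, -0.959, 0.001], [0.001, -0.001, -1.0]]
wrist_force: [0.5, 1.7, -0.9]
gripper_width: 0.225
gripper_force: 30.0
```

Gripped at 19.6 mm, 30 N. Lift slowly straight up.

Request:
play_rows(commands="0 0 0.1 0 0 0; 0 0 0.15 0 0 0; 0 0 0.2 0 0 0; 0 0 0.2 0 0 0; 0 0 0.2 0 0 0; 0 0 0.2 0 0 0; 0 0 0 0 0 0")

```text
time_s: 4.5
tcp_pos: [0.529, 0.2505, 0.0831]
ee_rot: [[0.96, -0.282, 0.002], [-0.282, -0.96, 0.001], [0.001, -0.001, -1.0]]
wrist_force: [-1.0, 4.4, 0.4]
gripper_width: 0.227
gripper_force: 30.0
```

Run:
```python
from h import *
for n in("scene","top"):
    p,d=cams.capture(n); globals()[n]=p
s=r.sense();print(s["tcp_pos"],s["wrist_force"],s["moment"],s["gripper_width"])
cv2.imwrite("pics/c2.png",np.hstack([cv2.resize(top[70:190,100:220],(400,400)),cv2.resize(scene[160:280,300:420],(400,400))]))
```

```text
[0.52898918 0.25049487 0.08265537] [-1.3445266   3.65844538 -0.15042984] [1.20702191 0.01879894 0.06580019] 0.22710376152238848
```

View pics/c2.png

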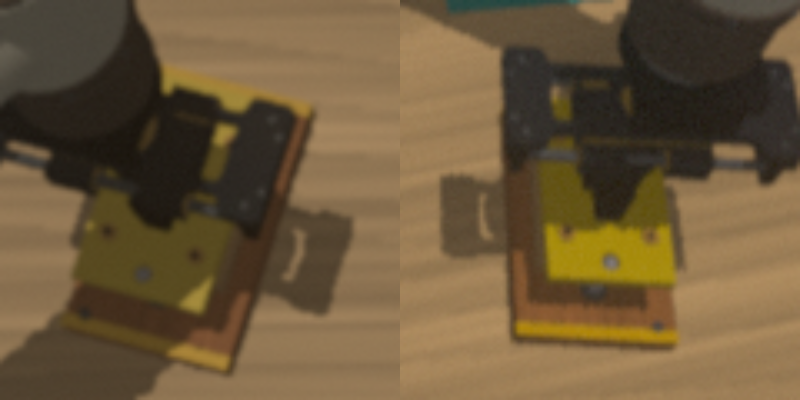

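The template is off the board and level, with the pin tips nearly flush with the plate. The small +y force is side contact with a pin, so I ease 1 mm towards +y and keep lifting.

Request:
play_rows(commands="-0.01 0.03 0 0 0 0; 0 0 0.2 0 0 0; 0 0 0.2 0 0 0; 0 0 0.2 0 0 0; 0 0 0.2 0 0 0; 0 0 0.25 0 0 0; 0 0 0.3 0 0 0; 0 0 0.3 0 0 0; 0 0 0.3 0 0 0; 0 0 0 0 0 0; 0 0 0 0 0 0")

```text
time_s: 5.7
tcp_pos: [0.5281, 0.2511, 0.1403]
ee_rot: [[0.959, -0.282, 0.0], [-0.282, -0.959, 0.0], [-0.0, -0.0, -1.0]]
wrist_force: [0.4, 0.4, -1.7]
gripper_width: 0.227
gripper_force: 30.0
```

Clear of the pins. Carry to above the mat.

Request:
play_rows(commands="0.04 -0.25 0 0 0 -0.04; 0.08 -0.5 0 0 0 -0.05; 0.12 -0.75 0 0 0 -0.05; 0.12 -0.75 0 0 0 -0.05; 0.12 -0.75 0 0 0 0; 0.12 -0.75 0 0 0 0; 0.12 -0.75 0 0 0 0; 0.12 -0.75 0 0 0 0; 0.12 -0.75 0 0 0 0; 0.12 -0.75 0 0 0 0; 0.12 -0.75 0 0 0 0; 0.12 -0.62 0 0 0 0; 0.1 -0.5 0 0 0 0; 0.05 -0.25 0 0 0 0; 0 0 0 0 0 0; 0 0 0 0 0 0; 0 0 0 0 0 0")

```text
time_s: 7.4
tcp_pos: [0.5723, -0.0145, 0.14]
ee_rot: [[0.951, -0.308, -0.0], [-0.308, -0.951, 0.0], [-0.0, -0.0, -1.0]]
wrist_force: [-0.6, 0.3, -2.0]
gripper_width: 0.229
gripper_force: 30.0
```

Run:
```python
from h import *
s=r.sense();print(s["tcp_pos"],s["wrist_force"],s["moment"])
for n in("scene","top"):
    p,d=cams.capture(n); globals()[n]=p
    h=cv2.cvtColor(p,cv2.COLOR_BGR2HSV); m=cv2.inRange(h,(22,150,50),(35,255,255))
    m=roi(m,*((200,340,40,190) if n=="top" else (220,320,180,310)))
    i=cams.camera_info(n); v,u=np.nonzero(cv2.erode(m,np.ones((3,3)))*(d>0))
    P=(np.c_[u,v,np.ones(len(u))]@np.linalg.inv(i["mtx"]).T*d[v,u][:,None]-i["t"])@i["R"]
    A=np.c_[P[:,:2]-P[:,:2].mean(0),np.ones(len(P))]; k=np.linalg.lstsq(A,P[:,2],rcond=None)[0]
    print(n,len(P),"plate top z median",np.median(P[:,2]),"slopes",k[:2])
    g=cv2.inRange(p,0,0) if 0 else m
    print(rect(n,m,.13))
cv2.imwrite("pics/c3.png",np.hstack([cv2.resize(top[40:190,190:340],(400,400)),cv2.resize(scene[170:320,200:350],(400,400))]))
```

```text
[ 0.5722652  -0.01445222  0.14002953] [-0.56237825  0.32052577 -2.03813969] [ 0.03120491  0.04372787 -0.00083958]
scene 1067 plate top z median 0.12888681983275377 slopes [0.00012159 0.00019226]
(array([259., 263.]), array([612. , -27.6], dtype=float32), [78, 94], 72.2)
top 986 plate top z median 0.12827822995621502 slopes [-0.00621987 -0.00122143]
(array([266., 114.]), array([532.9,  -2.1], dtype=float32), [79, 92], 74.0)
```

View pics/c3.png

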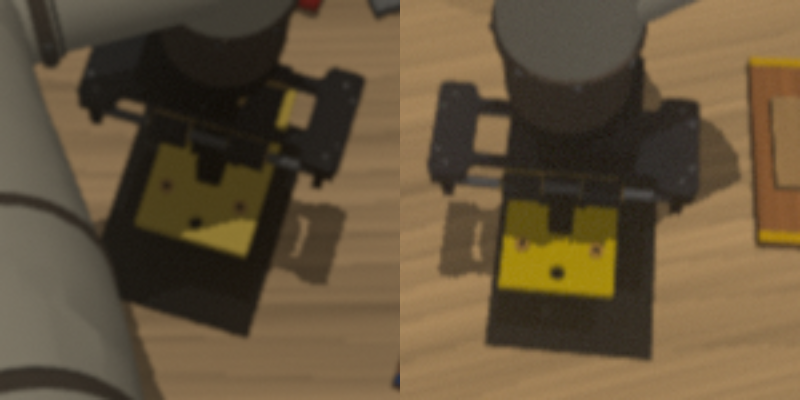

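Level, with the underside at 0.118 m. It sits 14 mm too far to -y, so I correct that and lower gently (114 mm to the mat).

Request:
play_rows(commands="-0.05 0.24 0 0 0 0; -0.06 0.24 -0.3 0 0 0; 0 0 -0.5 0 0 0; 0 0 -0.5 0 0 0; 0 0 -0.5 0 0 0; 0 0 -0.5 0 0 0; 0 0 -0.4 0 0 0; 0 0 -0.3 0 0 0; 0 0 -0.2 0 0 0; 0 0 -0.15 0 0 0; 0 0 -0.1 0 0 0; 0 0 -0.1 0 0 0; 0 0 -0.1 0 0 0; 0 0 0 0 0 0; 0 0 0 0 0 0")

```text
time_s: 9.0
tcp_pos: [0.5692, -0.0007, 0.0307]
ee_rot: [[0.951, -0.309, 0.0], [-0.309, -0.951, 0.0], [0.0, -0.0, -1.0]]
wrist_force: [-0.5, -0.3, -1.7]
gripper_width: 0.223
gripper_force: 30.0
```

Request:
play_rows(commands="0 0 -0.05 0 0 0; 0 0 -0.05 0 0 0; 0 0 -0.04 0 0 0; 0 0 -0.03 0 0 0; 0 0 0 0 0 0; 0 0 0 0 0 0")

```text
time_s: 9.6
tcp_pos: [0.569, -0.0007, 0.0254]
ee_rot: [[0.951, -0.309, -0.0], [-0.309, -0.951, -0.0], [-0.0, 0.0, -1.0]]
wrist_force: [0.5, 0.0, -2.2]
gripper_width: 0.23
gripper_force: 30.0
```

Request:
play_rows(commands="0 0 -0.02 0 0 0; 0 0 -0.02 0 0 0; 0 0 -0.02 0 0 0; 0 0 0 0 0 0; 0 0 0 0 0 0")

```text
time_s: 10.1
tcp_pos: [0.5691, -0.0007, 0.024]
ee_rot: [[0.951, -0.309, 0.0], [-0.309, -0.951, -0.0], [0.0, -0.0, -1.0]]
wrist_force: [-1.6, 0.2, 2.0]
gripper_width: 0.226
gripper_force: 30.0
```

Contact: the force changed from -2 to +2 N. Release and withdraw upwards.

Request:
play_rows(commands="0 0 0 0 0 0; 0 0 0 0 0 0; 0 0 0 0 0 0; 0 0 0 0 0 0; 0 0 0 0 0 0; 0 0 0 0 0 0; 0 0 0 0 0 0; 0 0 0.3 0 0 0; 0 0 0.6 0 0 0; 0 0 0.9 0 0 0; 0 0 1 0 0 0; 0 0 1 0 0 0; -0.8 0 1 0 0 0; -1 0 0.8 0 0 0; -1 0 0 0 0 0; -1 0 0 0 0 0; -0.8 0 0 0 0 0; 0 0 0 0 0 0", grip=87)

```text
time_s: 11.9
tcp_pos: [0.4282, -0.0011, 0.1925]
ee_rot: [[0.951, -0.309, 0.0], [-0.309, -0.951, 0.001], [0.0, -0.001, -1.0]]
wrist_force: [-0.1, 0.6, -0.3]
gripper_width: 1.0
gripper_force: 0.0
```

Run:
```python
from h import *
for n in("scene","top"):
    p,d=cams.capture(n); cv2.imwrite(f"pics/{n}4.png",p)
    h=cv2.cvtColor(p,cv2.COLOR_BGR2HSV); m=cv2.inRange(h,(22,150,50),(35,255,255))
    print(n,rect(n,roi(m,*((200,340,40,190) if n=="top" else (220,320,180,310))),.014))
```

```text
scene (array([265., 262.]), array([570.5,  -1.3], dtype=float32), [94, 157], 161.9)Traceback (most recent call last):
  File "<stdin>", line 5, in <module>
  File "h.py", line 9, in rect
    c=max(cv2.findContours(mask,0,1)[0],key=cv2.contourArea)
ValueError: max() iterable argument is empty
```

View pics/scene4.png

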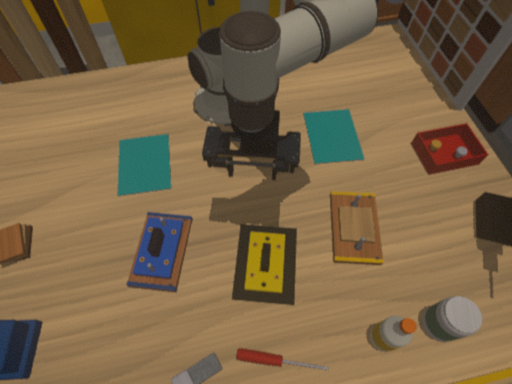

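The template lies flat and centred on the black mat at (265,262): (0.5705, -0.001) at 161.9°. The blue template is untouched at (160,250), and the arm is clear. The top view found no yellow because the arm hides it.

```bash
python3 -c "
from station import r
print(r.finish_job())"
```

```text
the job is handed in; nothing more can be done
None
```

The yellow template was lifted level off its pins and laid right side up on the black mat, about 2 mm from its middle and in line with its long side; the blue template was left alone, and the job was handed in at about 12 s (no verdict was returned).

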